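# Hook a spent desiccant cartridge out of a gas dryer

### The job

The spent drying cartridge sits deep in the bore of the spectrometer's gas dryer: take the hook tool, reach in, feel for the cartridge's wire pull loop, which may have swung to either side, catch it and draw the cartridge out until it is wholly clear of the bore and stands on the open apron in front of the mouth, not hanging over the apron's end. Do not touch the cartridge with the fingers, and do not disturb the beaker, bottle or screwdriver. Then lay the hook tool back on its rest as it lay and let go of it.

Things in the scene. Friction and masses are not known exactly. Their poses are not given: they have to be found in the camera images.
- dryer: Fixed white box of the gas dryer, 185 long, 79 wide, 98 high, on a dark base. Origin on the table under the centre of the bore's mouth; +x points into the bore, y across it, z up. A 10 wide sight slot runs along its 14 thick roof, x 25 to 165.
- mouth (a point): Centre of the bore's floor at the mouth: on the dryer at x 0, y 0, z 30; axes as the dryer. The bore is level and square: 47 wide (y -23.5 to 23.5), 54 high (dryer z 30 to 84), 170 deep with a closed back.
- apron (a point): Middle of the open aluminium apron's top: on the dryer at x -65, y 0, z 30; axes as the dryer. The apron carries on the bore's floor from the mouth to dryer x -130, with side lips 6 high and 49 apart; its end is open.
- cartridge: Loose aluminium block with grey bands, 55 long (x), 44 wide (y), 48 high, 0.35 to 0.75 kg, standing on the bore's floor. Origin at the centre of its underside; +x points into the bore, so the face with the pull loop is at x -27.5. Held by friction only (a few newtons); it may stand short of the bore's back.
- loop_root (a point): Upright hinge pin of the pull loop, on the cartridge's face at its x -27.5, y 0, z 20. The loop is a level ring of 4 mm wire, 12 clear inside, 20 outside, its centre 20 from the pin on a short stem. It swings left or right up to 0.65 rad from straight out, to a stop either way, and stays by friction (about 0.7 N to push it). Its angle is not given.
- hook: Loose hook tool, 0.16 kg. Origin at the centre of the underside of its handle; +x points along the tool to the hook, z up. The handle is a black bar 100 long (x -50 to 50), 14 wide (y), 18 high (z 0 to 18). A steel rod of 6 mm diameter runs from the handle at z 9 to x 200, where a 5 mm diameter prong points straight down, its end at z -7.
- hook_tip (a point): Lower end of the hook's prong: on the hook at x 200, y 0, z -7; axes as the hook.
- hook_grip (a point): Middle of the hook's handle, near its balance point: on the hook at x 0, y 0, z 9; axes as the hook.
- rest: Fixed grey rest for the hook tool: base 130 by 60 by 6 high with two flat-topped bars across it at x +-41 (each 18 long in x, 60 wide in y, tops at z 30; 64 clear between them). Origin on the table under its centre. At the start the tool lies on it with its handle centred on the two bars, pointing along the rest's +x.
- beaker: Bystander: small glass beaker, 52 across, 60 high, origin at the centre of its underside.
- reagent: Bystander: amber bottle, 56 across, 100 high, origin at the centre of its underside.
- driver: Bystander: screwdriver 150 long lying on the table along its x.

How it is judged:
By the outcome, as a careful person would: the job done as asked, in the order asked, and still so for the second after the job is handed in, with the robot touching nothing.
It also fails if it takes over 72 s, if anything falls off the work surface, if the arm or the gripper's body presses on something with over 40 N, if the wrist force passes 120 N, or if a joint passes its speed limit or range.

### The arm

A 6-joint arm with a two-finger parallel gripper is mounted at the origin on the work surface. World frame = base frame: x ahead of the robot, y to its left, z up, the work surface at z = 0. Lengths are in m, angles in rad, forces in N, time in s.
With the tool pointing down it reaches from about 0.3 to 0.775 m from the base axis. Payload 14.6 kg.
Tool frame: the origin (TCP) lies on the centre line of the jaws, within the pads' length; the fingertips stand 14 mm ahead of it and the grasp point (between the pads) lies 5 mm behind it; x points along the fingers, y is the direction in which the jaws open and shut, and the axes are right-handed (so a half turn about x gives the same grasp; the last joint's range is limited). The gripper opens to 94 mm and grips with 3 to 60 N. Pads are 16 mm wide; open, the fingers measure 119 mm over their backs; the gripper's body (75 mm by 177 mm) begins 78 mm behind the grasp point.
Start: joints at [-1.22, 0.3, 1.521, -0, 1.321, -0.067], TCP at [0.223, -0.503, 0.219] pointing down, gripper open.
Joint ranges: [-3.03, 3.03], [-0.79, 2.21], [0.23, 2.52], [-1.04, 4.18], [0, 3.07], [-2.55, 2.55]. Speed limits (rad/s): [2.22, 2.22, 2.57, 3.14, 3.14, 3.14].

### API

Orientations are given as [roll, pitch, yaw] about the fixed x, y, z axes, in that order (R = Rz(yaw) Ry(pitch) Rx(roll)).
In Python, from station import * gives the robot as it stands. The module is installed in compiled form; this text tells all that it offers.
- The arm moves only by the shell command python3 -m handwheel 'ROWS' [FORCE]. ROWS is JSON, a list of rows, each a list of 3 entries, a list of its own where there are three numbers: the shift along the tool's x, y, z in mm, then the turn about the tool's x in rad, then the gripper command: -1 is fully open, 1 is shut, values between are in proportion. In form: [[[dx, dy, dz], spin, gripper], ...]. A call has exactly 5 rows; each row is the pose to reach, as a shift and turn from the pose measured when the call began, along the tool's axes at that moment; what a row does not reach only later rows make up. A row lasts 1/10 s, in which the tool goes at most 50 mm and 8.59 degrees, less where a joint would pass 70% of its speed; a pose out of reach is approached as far as the arm can. A call with a gripper value outside its range is refused whole. The fingers move at their own pace and stop on an object; FORCE is the grip in N (left out, the last holds). Time passes only in rows, so rows that repeat a pose let the fingers close, or fill a call up. It gives the time, the measured TCP pose, the force and the opening at its end, in the units of the state.
- get_obs(): the state, without advancing time (a new reading comes with each control period).
- camera(name): name is "side" or "top" or "wrist"; returns (picture, depth): 400x640x3 uint8, blue, green, red; 400x640 float32, m along the optical axis (not along the pixel's ray), 0 where there is no reading.
- camera_info(name): a dict with "fx", "fy", "cx", "cy" (pixels), "extrinsics" (4x4, takes a point from camera to world coordinates). Camera axes: x right, y down, z forward; pixel columns grow to the right and rows downward; lengths in m; the calibration is good to about 2 mm. A picture is of the moment at which its call begins: read the wrist's pose just before it. camera_info takes no time and is no camera call; for the wrist camera it gives the pose at the moment of the call.
- hand_in(): hands the job in, once; it reports no verdict.
The state is a dict: "time_s": time; "qpos": joint angles; "joint_vel": joint speeds; "tau": joint torques, N m; "ee_pos": TCP position; "eef_rot": TCP orientation; "force": force on the tool from outside, world axes, zero at the start; "moment": the same for the moment, N m; "grip_width": finger opening in m.
Only numpy, scipy, OpenCV 4.12 (cv2) and the standard library are available. Lean on these libraries where they do the work, as an engineer would, in place of code of your own. Each camera call takes 0.05 s, during which the arm holds its last target. There are 200 camera calls.

## Working session

There is one attempt and no reset: what is moved stays moved. The work goes in short steps, Python scripts to look and compute and a shell command to move; the robot and the scene stay as the last step left them, time stands still between calls to the robot, and variables do not carry over. Pictures are saved under pics/ and viewed, about 8 in all and at most 12, crops included, and the job is handed in when it is done.

```bash
mkdir -p pics
cat > h.py <<'E'
from station import *
import numpy as np, cv2
def snap(n,f,crop=None,s=1):
    im,d=camera(n); np.save(f'pics/{f}.npy',d); cv2.imwrite(f'pics/{f}_full.png',im)
    np.save(f'pics/{f}_E.npy',np.array(camera_info(n)['extrinsics']))
    if crop: x0,y0,x1,y1=crop; im=im[y0:y1,x0:x1]
    cv2.imwrite(f'pics/{f}.png',cv2.resize(im,None,fx=s,fy=s,interpolation=cv2.INTER_CUBIC))
def pt(n,f,u,v,z=None):
    c=camera_info(n);E=np.load(f'pics/{f}_E.npy');d=np.load(f'pics/{f}.npy')
    r=np.array([(u-c['cx'])/c['fx'],(v-c['cy'])/c['fy'],1.])
    if z is None:
        w=d[int(v)-1:int(v)+2,int(u)-1:int(u)+2]; w=w[w>0]
        if not len(w): return None
        k=np.median(w)
    else: k=(z-E[2,3])/(E[:3,:3]@r)[2]
    return np.round(E[:3,:3]@(r*k)+E[:3,3],4)
E
python3 - <<'E'
from h import *
o=get_obs();print({k:np.round(v,3) for k,v in o.items()})
snap('top','top0');snap('side','side0')
for n in('top','side'):
    c=camera_info(n);print(n,c['fx'],np.round(c['extrinsics'],3).tolist())
E
```

```text
{'time_s': np.float64(0.0), 'qpos': array([-1.22 ,  0.3  ,  1.522,  0.   ,  1.321, -0.067]), 'joint_vel': array([-0.   ,  0.002,  0.002, -0.   ,  0.001,  0.002]), 'tau': array([-1.0000e-03, -5.3181e+01, -3.5274e+01,  7.1000e-02,  2.4000e-02,
       -0.0000e+00]), 'ee_pos': array([ 0.223, -0.502,  0.219]), 'eef_rot': array([-1.643,  1.57 ,  1.917]), 'force': array([-0.247, -0.093, -0.593]), 'moment': array([ 0.016, -0.023,  0.   ]), 'grip_width': np.float64(0.094)}
top 472.9538788869838 [[-0.012, -0.987, 0.157, 0.385], [-1.0, 0.014, 0.009, -0.045], [-0.011, -0.157, -0.988, 1.116], [0.0, 0.0, 0.0, 1.0]]
side 394.00200249088 [[-0.742, -0.447, 0.501, -0.006], [-0.671, 0.471, -0.573, 0.611], [0.02, -0.76, -0.649, 0.818], [0.0, 0.0, 0.0, 1.0]]
```

View pics/top0.png

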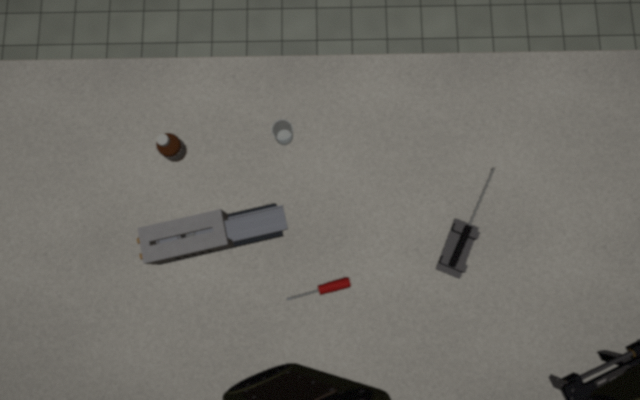

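View pics/side0.png

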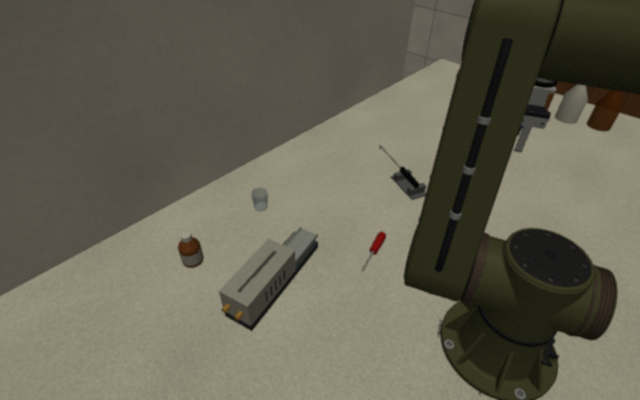

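Run:
```python
from h import *
im=cv2.imread('pics/top0_full.png');d=np.load('pics/top0.npy');E=np.load('pics/top0_E.npy');c=camera_info('top')
v,u=np.mgrid[0:400,0:640];P=np.stack([(u-c['cx'])/c['fx']*d,(v-c['cy'])/c['fy']*d,d],-1)@E[:3,:3].T+E[:3,3]
def fit(box,lo,hi):
    x0,y0,x1,y1=box;m=np.zeros(d.shape,bool);m[y0:y1,x0:x1]=1;m&=(P[...,2]>lo)&(P[...,2]<hi)&(d>0)
    q=P[m];r=cv2.minAreaRect((q[:,:2]*1000).astype(np.float32));print(box,lo,hi,m.sum(),'z',np.median(q[:,2]).round(4),np.round(r[0],1),np.round(r[1],1),round(r[2],2),'med',np.median(q[:,:2],0).round(4));return q
fit((130,200,232,270),.088,.11)
fit((228,195,300,250),.02,.045)
fit((430,160,500,285),.04,.06)
fit((430,160,500,285),.022,.037)
q=fit((470,160,500,222),.025,.06);print(np.polyfit(q[:,0],q[:,1],1),q[:,0].min(),q[:,0].max())
fit((150,125,195,165),.02,.12);fit((265,115,300,150),.02,.09);fit((280,270,360,305),.006,.05)
a=cv2.resize(im[195:270,130:300],None,fx=4.6,fy=4.6,interpolation=2)
b=cv2.resize(im[215:280,430:500],None,fx=3.8,fy=3.8,interpolation=2)
o=np.zeros((595,782,3),np.uint8);o[:a.shape[0],:a.shape[1]]=a;o[346:346+b.shape[0],:b.shape[1]]=b
cv2.imwrite('pics/c1.png',cv2.convertScaleAbs(o,alpha=1.8))
```

```text
(130, 200, 232, 270) 0.088 0.11 2924 z 0.0976 [485.4 266.7] [ 79.8 186.7] 12.15 med [0.4851 0.2663]
(228, 195, 300, 250) 0.02 0.045 1878 z 0.0294 [517.7 118.3] [ 79.4 141.1] 12.22 med [0.5166 0.1159]
(430, 160, 500, 285) 0.04 0.06 426 z 0.0463 [ 527.7 -381.4] [ 15.7 250.1] 63.69 med [ 0.4767 -0.3561]
(430, 160, 500, 285) 0.022 0.037 367 z 0.0298 [ 526.9 -381. ] [ 60.8 251.6] 66.89 med [ 0.4574 -0.3499]
(470, 160, 500, 222) 0.025 0.06 161 z 0.0409 [ 578.8 -406.5] [  6.5 141.9] 64.0 med [ 0.5784 -0.4062]
[-0.4890585  -0.12324321] 0.5152378262366221 0.6417565083953458
(150, 125, 195, 165) 0.02 0.12 605 z 0.0685 [700.3 316.1] [53.3 54.3] 42.19 med [0.6939 0.3089]
(265, 115, 300, 150) 0.02 0.09 285 z 0.0472 [733.8  53.9] [50.8 50.5] 40.31 med [0.7442 0.0553]
(280, 270, 360, 305) 0.006 0.05 446 z 0.022 [385.  -23.1] [ 62.5 148.3] 8.96 med [ 0.371  -0.0536]
```

View pics/c1.png

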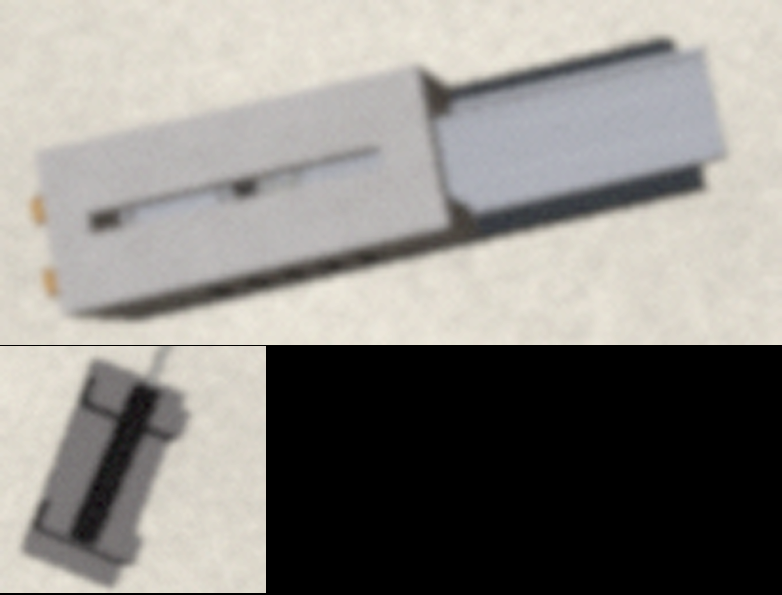

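```bash
cat >> h.py <<'E'
from scipy.spatial.transform import Rotation as Rn
DO=np.array([.5049,.1763]);DY=np.radians(102.2)
def dry(x,y,z): 
    c,s=np.cos(DY),np.sin(DY);return np.array([DO[0]+c*x-s*y,DO[1]+s*x+c*y,z])
def todry(p):
    c,s=np.cos(DY),np.sin(DY);e=np.array(p[:2])-DO;return np.array([c*e[0]+s*e[1],-s*e[0]+c*e[1],p[2]])
def move(target,jaw=None):
    o=get_obs();R=Rn.from_euler('xyz',o['eef_rot']).as_matrix()
    s=R.T@(np.array(target)-o['ee_pos'])*1000;out='shift '+str(np.round(s,1))
    y=R[:,1];psi=np.arctan2(y[1],y[0]);out+=f' jaw {np.degrees(psi):.2f} q6 {o["qpos"][5]:.2f}'
    if jaw is not None:
        z=R[:,2];J=np.radians(jaw);t=np.array([np.cos(J),np.sin(J),0]);out+=f' spin {np.arctan2(t@z,t@y):.4f}'
    print(out,'grav axis',np.round(R[:,0],3))
E
python3 - <<'E'
from h import *
o=get_obs();R=Rn.from_euler('xyz',o['eef_rot']).as_matrix();print(R.round(3))
c=camera_info('wrist');E=np.array(c['extrinsics']);print(c['fx'],(R.T@E[:3,:3]).round(3).tolist(),(R.T@(E[:3,3]-o['ee_pos'])).round(4))
for t in ([.4604,-.3483,.2],dry(120,0,.3)):
  for j in (63.8,-116.2,12.2,-167.8): move(t,j)
E
```

```text
[[-0.     0.406 -0.914]
 [ 0.001 -0.914 -0.406]
 [-1.    -0.001 -0.   ]]
295.3426119799473 [[0.001, -0.265, 0.964], [1.0, 0.0, -0.001], [0.0, 0.964, 0.265]] [-0.1653  0.0009 -0.0766]
shift [  19.   -44.6 -279.5] jaw -66.06 q6 -0.07 spin -2.2665 grav axis [-0.     0.001 -1.   ]
shift [  19.   -44.6 -279.5] jaw -66.06 q6 -0.07 spin 0.8751 grav axis [-0.     0.001 -1.   ]
shift [  19.   -44.6 -279.5] jaw -66.06 q6 -0.07 spin -1.3659 grav axis [-0.     0.001 -1.   ]
shift [  19.   -44.6 -279.5] jaw -66.06 q6 -0.07 spin 1.7757 grav axis [-0.     0.001 -1.   ]
shift [ 4.810000e+01 -1.179969e+05 -2.494410e+04] jaw -66.06 q6 -0.07 spin -2.2665 grav axis [-0.     0.001 -1.   ]
shift [ 4.810000e+01 -1.179969e+05 -2.494410e+04] jaw -66.06 q6 -0.07 spin 0.8751 grav axis [-0.     0.001 -1.   ]
shift [ 4.810000e+01 -1.179969e+05 -2.494410e+04] jaw -66.06 q6 -0.07 spin -1.3659 grav axis [-0.     0.001 -1.   ]
shift [ 4.810000e+01 -1.179969e+05 -2.494410e+04] jaw -66.06 q6 -0.07 spin 1.7757 grav axis [-0.     0.001 -1.   ]
```

```bash
sed -i 's/def dry(x,y,z): */def dry(x,y,z):\n    x,y=x\/1000,y\/1000/; s/,p\[2\]\])$/,p[2]])*1000/' h.py
python3 - <<'E'
from h import *
move(dry(85,0,.185),12.2)
E
```

```text
shift [  34.6 -589.2 -550.3] jaw -66.06 q6 -0.07 spin -1.3659 grav axis [-0.     0.001 -1.   ]
```

```bash
python3 -m handwheel '[[[35,-589,-550],-1.366,-1],[[35,-589,-550],-1.366,-1],[[35,-589,-550],-1.366,-1],[[35,-589,-550],-1.366,-1],[[35,-589,-550],-1.366,-1]]'; python3 -c "
from h import *
move(dry(85,0,.185),12.2)"
```

```text
time_s: 0.6
ee_pos: [0.3049, -0.2647, 0.2084]
eef_rot: [-2.661, 1.57, 1.654]
force: [1.1, 0.3, 0.1]
grip_width: 0.0939
shift [  23.8  -34.9 -553.7] jaw -22.77 q6 -0.41 spin -0.6103 grav axis [-0.     0.001 -1.   ]
```

```bash
python3 -m handwheel '[[[24,-35,-554],-0.61,-1],[[24,-35,-554],-0.61,-1],[[24,-35,-554],-0.61,-1],[[24,-35,-554],-0.61,-1],[[24,-35,-554],-0.61,-1]]'; python3 -c "
from h import *
move(dry(85,0,.185),12.2)"
```

```text
time_s: 1.1
ee_pos: [0.3866, -0.0285, 0.198]
eef_rot: [2.411, 1.57, 1.058]
force: [1.7, -0.5, 0.2]
grip_width: 0.094
shift [  13.2  160.2 -259.4] jaw 12.50 q6 -0.39 spin 0.0052 grav axis [ 0.     0.001 -1.   ]
```

```bash
python3 -m handwheel '[[[13,160,-259],0,-1],[[13,160,-259],0,-1],[[13,160,-259],0,-1],[[13,160,-259],0,-1],[[13,160,-259],0,-1]]' >/dev/null; python3 -m handwheel '[[[2,28,-46],0,-1],[[2,28,-46],0,-1],[[2,28,-46],0,-1],[[2,28,-46],0,-1],[[2,28,-46],0,-1]]'; python3 -c "
from h import *
move(dry(85,0,.185),12.2);snap('wrist','w0')"
python3 -m handwheel '[[[0,80,0],0,-1],[[0,80,0],0,-1],[[0,80,0],0,-1],[[0,80,0],0,-1],[[0,80,0],0,-1]]'; python3 -c "
from h import *
snap('wrist','w1')"
python3 -m handwheel '[[[0,-80,0],0,-1],[[0,-160,0],0,-1],[[0,-160,0],0,-1],[[0,-160,0],0,-1],[[0,-160,0],0,-1]]'; python3 -c "
from h import *
snap('wrist','w2')
ims=[cv2.imread(f'pics/w{i}_full.png') for i in range(3)]
a=cv2.resize(ims[0],(400,250));b=np.hstack([cv2.resize(i,(400,250)) for i in ims[1:]])
cv2.imwrite('pics/c2.png',cv2.convertScaleAbs(np.vstack([np.hstack([a,a*0]),b]),alpha=1.5))"
```

```text
time_s: 2.1
ee_pos: [0.4856, 0.2574, 0.1856]
eef_rot: [2.287, 1.57, 0.933]
force: [-0.2, 0.4, -0.3]
grip_width: 0.0942
shift [ 0.6  1.7 -1.7] jaw 12.44 q6 0.20 spin 0.0042 grav axis [ 0.  0. -1.]
time_s: 2.65
ee_pos: [0.5633, 0.2742, 0.1861]
eef_rot: [2.135, 1.57, 0.781]
force: [0.6, -1.6, 0.0]
grip_width: 0.0943
time_s: 3.2
ee_pos: [0.406, 0.2399, 0.1872]
eef_rot: [1.9, 1.568, 0.547]
force: [0.1, 0.4, 0.0]
grip_width: 0.0939
```

View pics/c2.png

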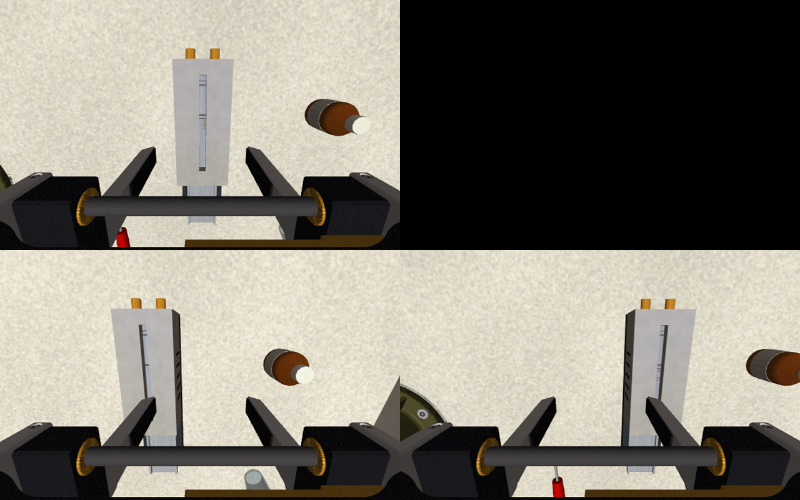

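```bash
python3 -c "
from h import *
C=[(300,105),(205,105),(395,105)]
t=[cv2.resize(cv2.imread(f'pics/w{i}_full.png')[y:y+145,x:x+60],None,fx=4.1,fy=4.1,interpolation=2) for i,(x,y) in enumerate(C)]
cv2.imwrite('pics/c3.png',cv2.convertScaleAbs(np.hstack(t),alpha=1.6))
for i,(x0,x1) in enumerate([(315,335),(224,236),(416,430)]):
  print(i)
  for v in range(112,250,4):
    print(v,[int(q[2]*1000) if q is not None else -1 for q in (pt('wrist',f'w{i}',u,v) for u in range(x0,x1,2))])
"
```

```text
0
112 [98, 97, 97, 97, 97, 98, 97, 97, 98, 98]
116 [98, 98, 98, 97, 98, 98, 98, 98, 98, 98]
120 [98, 97, 97, 30, 30, 30, 30, 30, 98, 98]
124 [98, 98, 29, 30, 29, 30, 30, 30, 97, 98]
128 [98, 97, 70, 31, 30, 30, 30, 30, 98, 98]
132 [98, 98, 78, 77, 77, 78, 78, 78, 98, 97]
136 [97, 98, 79, 79, 78, 78, 78, 79, 98, 98]
140 [98, 98, 78, 78, 78, 77, 77, 78, 97, 97]
144 [98, 98, 77, 78, 78, 77, 78, 78, 97, 98]
148 [98, 98, 78, 77, 78, 78, 78, 78, 98, 98]
152 [98, 98, 78, 77, 78, 77, 77, 79, 98, 97]
156 [98, 98, 78, 78, 78, 78, 78, 78, 98, 98]
160 [98, 98, 78, 78, 78, 78, 78, 79, 97, 97]
164 [97, 98, 78, 77, 78, 77, 78, 78, 98, 98]
168 [98, 98, 78, 78, 78, 77, 77, 78, 97, 98]
172 [97, 97, 78, 78, 77, 78, 78, 78, 97, 98]
176 [98, 98, 78, 78, 78, 78, 78, 78, 97, 98]
180 [97, 97, 78, 77, 78, 77, 78, 78, 97, 98]
184 [98, 97, 79, 78, 78, 78, 78, 78, 98, 98]
188 [97, 97, 78, 77, 77, 77, 77, 78, 97, 98]
192 [98, 98, 30, 29, 29, 29, 31, 51, 98, 97]
196 [97, 98, 30, 29, 30, 30, 51, 52, 98, 98]
200 [97, 98, 30, 29, 30, 30, 51, 51, 98, 98]
204 [98, 98, 30, 29, 30, 29, 50, 52, 97, 98]
208 [97, 98, 31, 3
[... 1976 characters left out ...]
68 [77, 78, 87, 92, 97, 97, 97]
172 [78, 78, 87, 93, 97, 97, 97]
176 [77, 78, 88, 94, 97, 97, 98]
180 [78, 85, 89, 94, 97, 98, 98]
184 [79, 84, 91, 95, 98, 97, 97]
188 [77, 86, 92, 96, 97, 98, 97]
192 [52, 87, 92, 96, 98, 98, 98]
196 [31, 88, 93, 97, 97, 97, 97]
200 [84, 89, 94, 98, 98, 98, 97]
204 [84, 90, 96, 97, 98, 98, 97]
208 [85, 93, 96, 98, 98, 98, 98]
212 [86, 92, 97, 98, 98, 98, 98]
216 [88, 93, 97, 98, 97, 97, 97]
220 [89, 94, 97, 97, 97, 97, 98]
224 [90, 96, 98, 97, 97, 97, 98]
228 [91, 96, 97, 97, 97, 98, 97]
232 [93, 97, 97, 97, 97, 97, 98]
236 [93, 97, 98, 98, 97, 98, 97]
240 [183, 98, 99, 98, 97, 98, 97]
244 [189, 189, 189, 98, 98, 97, 98]
248 [195, 195, 195, 196, 195, 98, 97]
```

View pics/c3.png

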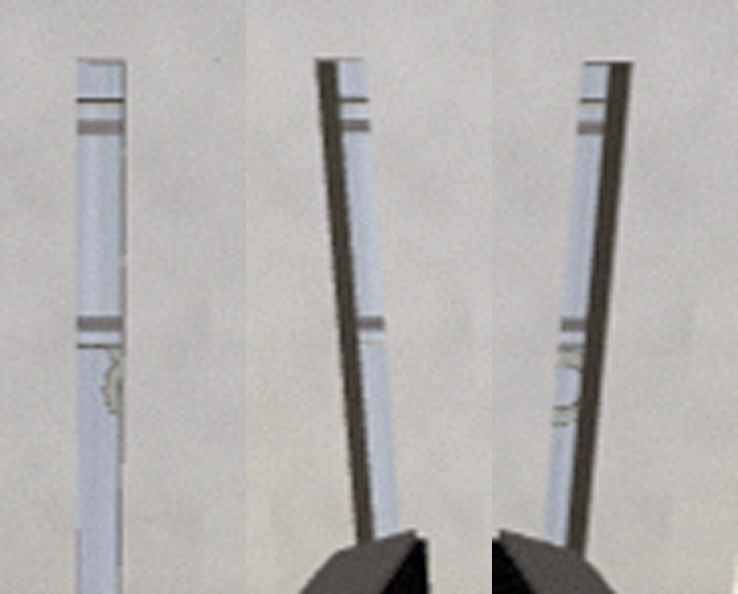

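```bash
python3 -c "
from h import *
P=[('w0',300,a,b,z) for a,b,z in [(101,347,78),(101,387,52),(113,412,52),(113,362,52),(77,127,78),(121,470,98),(78,470,98)]]+[('w2',395,a-492,b,z) for a,b,z in [(570,346,78),(560,350,52),(560,372,52),(581,388,52),(557,407,52),(557,424,52),(575,400,52)]]
for f,x0,a,b,z in P: print(f,a,b,z,todry(pt('wrist',f,x0+a/4.1,105+b/4.1,z/1000)).round(1))
for f,uvs in (('w0',[(324,130),(324,189),(325,235)]),):
  for uv in uvs: print(todry(pt('wrist',f,*uv)).round(1))
# roof rect from w0 depth
c=camera_info('wrist')
for f in ('w0','w1','w2'):
  d=np.load(f'pics/{f}.npy');E=np.load(f'pics/{f}_E.npy');v,u=np.mgrid[0:240,0:640];D=d[:240]
  p=np.stack([(u-c['cx'])/c['fx']*D,(v-c['cy'])/c['fy']*D,D],-1)@E[:3,:3].T+E[:3,3]
  m=(abs(p[...,2]-.0975)<.004)&(D>0);k=np.linalg.norm(p[...,:2]-[.485,.267],axis=-1)<.13;m&=k
  r=cv2.minAreaRect((p[m][:,:2]*1000).astype(np.float32));print(f,r)
"
```

```text
w0 101 347 78 [101.5  -1.5  78. ]
w0 101 387 52 [85.5 -1.9 52. ]
w0 113 412 52 [79. -5. 52.]
w0 113 362 52 [92.1 -4.9 52. ]
w0 77 127 78 [150.7   4.2  78. ]
w0 121 470 98 [78.2 -5.8 98. ]
w0 78 470 98 [78.1  3.7 98. ]
w2 78 346 78 [101.4  -6.3  78. ]
w2 68 350 52 [ 94.9 -12.3  52. ]
w2 68 372 52 [ 89.2 -12.8  52. ]
w2 89 388 52 [ 85.  -18.6  52. ]
w2 65 407 52 [ 79.9 -12.8  52. ]
w2 65 424 52 [ 75.4 -13.2  52. ]
w2 83 400 52 [ 81.8 -17.3  52. ]
[155.9  -0.5  77.4]
[97.5 -1.1 56.1]
[37.7 -2.9 30.2]
w0 ((479.8966064453125, 295.43994140625), (79.19738006591797, 125.23008728027344), 12.373969078063965)
w1 ((479.665771484375, 295.1084289550781), (80.01109313964844, 126.74597930908203), 12.262889862060547)
w2 ((481.3097839355469, 295.4460754394531), (79.95751953125, 126.34784698486328), 12.37463092803955)
```

```bash
sed -i 's/^DO=.*/DO=np.array([.5059,.1765]);DY=np.radians(102.3)/' h.py; python3 -c "
from h import *
move([.4604,-.3483,.19],-116.2)"
```

```text
shift [ -3.8 -75.1 586.1] jaw 12.46 q6 0.24 spin 2.2455 grav axis [ 0.003  0.002 -1.   ]
```

```bash
python3 -m handwheel '[[[-4,-75,586],2.245,-1],[[-4,-75,586],2.245,-1],[[-4,-75,586],2.245,-1],[[-4,-75,586],2.245,-1],[[-4,-75,586],2.245,-1]]' >/dev/null; python3 -c "
from h import *
move([.4604,-.3483,.19],-116.2)"
```

```text
shift [ -2.3 198.5 273.7] jaw -30.91 q6 0.43 spin 1.4886 grav axis [ 0.002  0.001 -1.   ]
```

```bash
python3 -m handwheel '[[[-2,198,274],1.489,-1],[[-2,198,274],1.489,-1],[[-2,198,274],1.489,-1],[[-2,198,274],1.489,-1],[[-2,198,274],1.489,-1]]' >/dev/null; python3 -c "
from h import *
move([.4604,-.3483,.19],-116.2)"
```

```text
shift [-0.9 85.7 16.4] jaw -73.91 q6 0.69 spin 0.7380 grav axis [ 0.002  0.001 -1.   ]
```

```bash
python3 -m handwheel '[[[-1,86,16],0.738,-1],[[-1,86,16],0.738,-1],[[-1,86,16],0.738,-1],[[-1,86,16],0.738,-1],[[-1,86,16],0.738,-1]]' >/dev/null; python3 -m handwheel '[[[0,0,0],0,-1],[[0,0,0],0,-1],[[0,0,0],0,-1],[[0,0,0],0,-1],[[0,0,0],0,-1]]'; python3 -c "
from h import *
move([.4604,-.3483,.19],-116.2)
snap('wrist','w3')"
```

```text
time_s: 5.25
ee_pos: [0.4614, -0.35, 0.1895]
eef_rot: [-2.108, 1.568, 0.57]
force: [-0.1, -0.1, 0.0]
grip_width: 0.0941
shift [-0.5 -1.1  1.7] jaw -116.54 q6 1.32 spin -0.0059 grav axis [ 0.002  0.001 -1.   ]
```

View pics/w3.png

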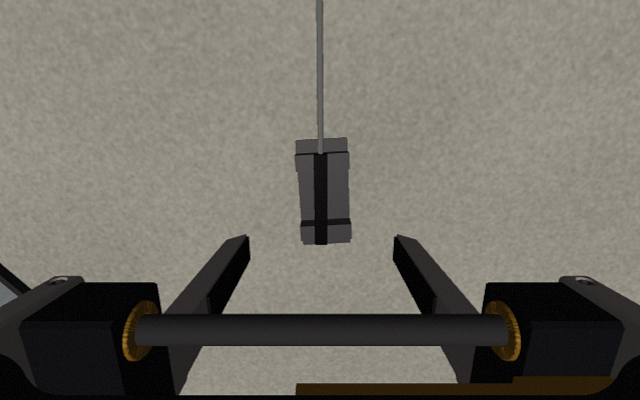

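```bash
python3 -c "
from h import *
im=cv2.imread('pics/w3_full.png').astype(int).sum(2)
c=camera_info('wrist');d=np.load('pics/w3.npy');E=np.load('pics/w3_E.npy');v,u=np.mgrid[0:270,0:640];D=d[:270]
p=np.stack([(u-c['cx'])/c['fx']*D,(v-c['cy'])/c['fy']*D,D],-1)@E[:3,:3].T+E[:3,3]
reg=(abs(u-322)<45)&(v>120)
def f(n,m): 
  q=(p[m][:,:2]*1000).astype(np.float32);r=cv2.minAreaRect(q);print(n,m.sum(),np.round(r[0],1),np.round(r[1],1),round(r[2],2),np.median(p[m][:,2]).round(4))
f('handle',reg&(p[...,2]>.044)&(p[...,2]<.055)&(v>150))
f('rest',reg&(p[...,2]>.026)&(p[...,2]<.034)&(v>135))
m=(abs(u-322)<10)&(p[...,2]>.03)&(v<148);q=p[m];print('rod',np.polyfit(q[:,0],q[:,1],1),np.degrees(np.arctan(np.polyfit(q[:,0],q[:,1],1)[0])),np.median(q[:,2]),q[:,0].min(),q[:,0].max())
for uv in ((321,153),(321,243)): print(pt('wrist','w3',*uv,.048))
k=np.polyfit(q[:,0],q[:,1],1); print('rod y at x=.46',np.polyval(k,.46))
"
```

```text
handle 1204 [ 460.9 -349.6] [13.7 99.8] 63.74 0.048
rest 1286 [ 458.  -352.3] [ 59.7 100.6] 66.57 0.03
rod [-0.48543123 -0.12679774] -25.89338420017181 0.041443112687561234 0.510247840117701 0.6323828259634409
[ 0.5062 -0.3727  0.048 ]
[ 0.4176 -0.3283  0.048 ]
rod y at x=.46 -0.35009610296816573
```

```bash
python3 -c "
from h import *
move([.4609,-.3496,.036],-116.2)"
python3 -m handwheel '[[[50,0,0],-0.006,-1],[[90,0,0],-0.006,-1],[[115,0,0],-0.006,-1],[[123,0,0],-0.006,-1],[[123,0,0],-0.006,-1]]'; python3 -c "
from h import *
move([.4609,-.3496,.036],-116.2)"
```

```text
shift [153.5   0.2   0.8] jaw -116.55 q6 1.32 spin -0.0062 grav axis [ 0.002  0.001 -1.   ]
time_s: 5.8
ee_pos: [0.4616, -0.3497, 0.0662]
eef_rot: [-1.69, 1.568, 0.994]
force: [-0.7, -0.3, 1.6]
grip_width: 0.0939
shift [30.2  0.3  0.6] jaw -116.19 q6 1.31 spin 0.0002 grav axis [ 0.001  0.002 -1.   ]
```

```bash
python3 -m handwheel '[[[15,0,0],0,-1],[[30,0,0],0,-1],[[30,0,0],0,0],[[30,0,0],0,0.5],[[30,0,0],0,1]]' 50;python3 -m handwheel '[[[0,0,0],0,1],[[0,0,0],0,1],[[0,0,0],0,1],[[0,0,0],0,1],[[0,0,0],0,1]]' 50; python3 -c "
from h import *
move([.4609,-.3496,.036],-116.2)"
```

```text
time_s: 6.3
ee_pos: [0.4618, -0.3498, 0.0367]
eef_rot: [-2.0, 1.568, 0.685]
force: [-0.7, -0.8, 0.3]
grip_width: 0.0736
time_s: 6.8
ee_pos: [0.4619, -0.3498, 0.0368]
eef_rot: [-2.036, 1.568, 0.649]
force: [0.4, 0.2, -0.5]
grip_width: 0.0333
shift [0.8 0.2 1. ] jaw -116.19 q6 1.31 spin 0.0002 grav axis [ 0.002  0.002 -1.   ]
```

```bash
python3 -m handwheel '[[[0,0,0],0,1],[[0,0,0],0,1],[[0,0,0],0,1],[[0,0,0],0,1],[[0,0,0],0,1]]' 50;  python3 -m handwheel '[[[-20,0,0],0,1],[[-60,0,0],0,1],[[-110,0,0],0,1],[[-140,0,0],0,1],[[-140,0,0],0,1]]' 50; python3 -c "
from h import *
o=get_obs();print(o['force'],o['grip_width'])
snap('wrist','w4')
c=camera_info('wrist');d=np.load('pics/w4.npy');E=np.load('pics/w4_E.npy');v,u=np.mgrid[0:400,0:640]
p=np.stack([(u-c['cx'])/c['fx']*d,(v-c['cy'])/c['fy']*d,d],-1)@E[:3,:3].T+E[:3,3]
R=Rn.from_euler('xyz',o['eef_rot']).as_matrix();t=(p-o['ee_pos'])@R*1000
np.save('pics/t4.npy',t)
m=(abs(t[...,1])<15)&(abs(t[...,0])<25)&(t[...,2]<-55)&(d>0);q=t[m]
print(m.sum(),'y(z)',np.polyfit(q[:,2],q[:,1],1),'x(z)',np.polyfit(q[:,2],q[:,0],1),q[:,2].min())
move(dry(-200,-12,.3),12.3)
"
```

```text
time_s: 7.3
ee_pos: [0.4619, -0.3498, 0.0368]
eef_rot: [-2.022, 1.568, 0.663]
force: [0.9, 0.5, 0.1]
grip_width: 0.0139
time_s: 7.8
ee_pos: [0.4628, -0.3511, 0.1813]
eef_rot: [-3.083, 1.563, -0.398]
force: [0.7, -0.1, -1.6]
grip_width: 0.0137
[ 0.70163463 -0.10874023 -1.64342037] 0.013730873186650614
1967 y(z) [-0.00282412  0.55604095] x(z) [-0.00388825 -1.4076093 ] -134.02475785619137
shift [-121.5 -343.3   58.8] jaw -116.19 q6 1.31 spin -2.2426 grav axis [ 0.004 -0.    -1.   ]
```

View pics/w4.png

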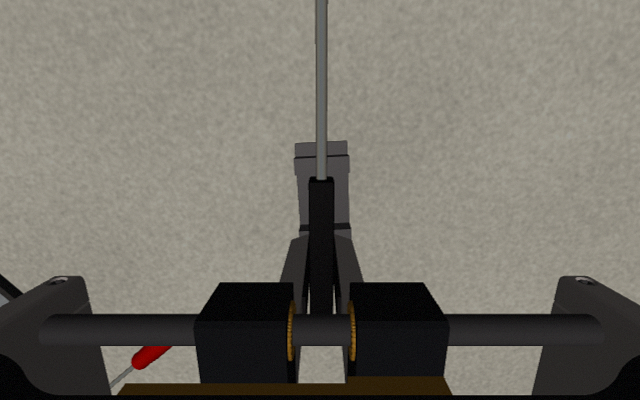

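```bash
sed -i "s/^    im,d=camera(n);/    E0=np.array(camera_info(n)['extrinsics']);im,d=camera(n);/; s/np.save(f'pics\/{f}_E.npy',.*/np.save(f'pics\/{f}_E.npy',E0)/" h.py
cat >> h.py <<'E'
def hook(f):
    o=get_obs();snap('wrist',f)
    c=camera_info('wrist');d=np.load(f'pics/{f}.npy');E=np.load(f'pics/{f}_E.npy');v,u=np.mgrid[0:400,0:640]
    p=np.stack([(u-c['cx'])/c['fx']*d,(v-c['cy'])/c['fy']*d,d],-1)@E[:3,:3].T+E[:3,3]
    R=Rn.from_euler('xyz',o['eef_rot']).as_matrix();t=(p-o['ee_pos'])@R*1000
    m=(abs(t[...,1])<15)&(abs(t[...,0])<25)&(t[...,2]<-60)&(d>0);q=t[m]
    print('rod y(z)',np.polyfit(q[:,2],q[:,1],1).round(4),'top x(z)',np.polyfit(q[:,2],q[:,0],1).round(4))
    m=(abs(t[...,1])<9)&(t[...,0]<-9)&(t[...,0]>-16)&(t[...,2]<-30)&(d>0);q=t[m]
    if len(q): print('handle top x',np.median(q[:,0]).round(2),'front z',q[:,2].min().round(1),'y',q[:,1].min().round(1),q[:,1].max().round(1))
E
python3 -c "
from h import *
hook('w5')
move(dry(-220,-12,.18),12.3)
"
```

```text
rod y(z) [-0.0025  0.8192] top x(z) [ 9.0000e-04 -4.3643e+00]
handle top x -11.19 front z -49.1 y -5.7 8.0
shift [  -2.9 -327.3   46.1] jaw -116.19 q6 1.31 spin -2.2426 grav axis [ 0.002  0.002 -1.   ]
```

```bash
python3 -m handwheel '[[[-10,-327,46],-2.243,1],[[-10,-327,46],-2.243,1],[[-10,-327,46],-2.243,1],[[-10,-327,46],-2.243,1],[[-10,-327,46],-2.243,1]]' >/dev/null; python3 -c "
from h import *
move(dry(-224,-10.2,.18),12.3)"
```

```text
shift [  2.7 -59.9 -44.2] jaw -72.87 q6 1.00 spin -1.4865 grav axis [-0.001  0.003 -1.   ]
```

```bash
python3 -m handwheel '[[[0,-60,-44],-1.486,1],[[0,-60,-44],-1.486,1],[[0,-60,-44],-1.486,1],[[0,-60,-44],-1.486,1],[[0,-60,-44],-1.486,1]]' >/dev/null; python3 -m handwheel '[[[0,0,0],-0.736,1],[[0,0,0],-0.736,1],[[0,0,0],-0.736,1],[[0,0,0],-0.736,1],[[0,0,0],-0.736,1]]'; python3 -c "
from h import *
move(dry(-224,-10.2,.0708),12.3)"
```

```text
time_s: 9.4
ee_pos: [0.5618, -0.0396, 0.178]
eef_rot: [-2.285, 1.563, 2.649]
force: [0.6, 0.6, -1.9]
grip_width: 0.0134
shift [107.2   2.2   1.5] jaw 12.67 q6 -0.36 spin 0.0064 grav axis [-0.007  0.004 -1.   ]
```

```bash
python3 -m handwheel '[[[40,2,1.5],0.006,1],[[80,2,1.5],0.006,1],[[107,2,1.5],0.006,1],[[107,2,1.5],0.006,1],[[107,2,1.5],0.006,1]]';python3 -c "
from h import *
move(dry(-224,-10.2,.0708),12.3)
hook('w6')
o=get_obs();R=Rn.from_euler('xyz',o['eef_rot']).as_matrix();print('tip dry',todry(o['ee_pos']+R@[.0138,.0013,-.199]).round(1),R[:,0].round(4))"
```

```text
time_s: 9.9
ee_pos: [0.5631, -0.0402, 0.0706]
eef_rot: [-2.216, 1.561, 2.712]
force: [0.5, -0.3, -0.5]
grip_width: 0.0137
shift [-0.2  0.5  0.1] jaw 12.32 q6 -0.35 spin 0.0004 grav axis [-0.008  0.004 -1.   ]
rod y(z) [-0.0029 -0.495 ] top x(z) [ 2.7000e-03 -4.2213e+00]
handle top x -11.09 front z -48.1 y -7.0 6.7
tip dry [-25.1 -11.5  58.8] [-0.0062  0.0036 -1.    ]
```

View pics/w6.png

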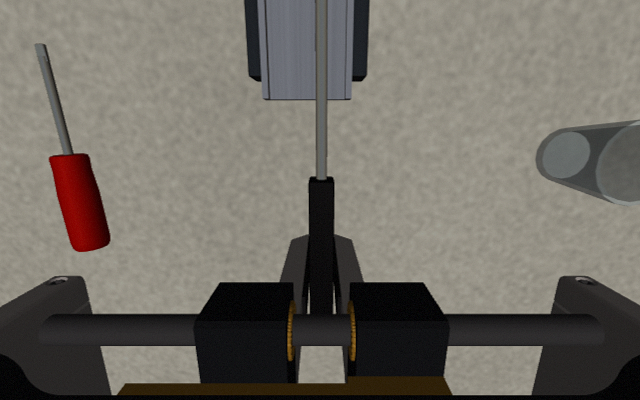

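```bash
python3 -c "
from h import *
for u in (263,352): print(todry(pt('wrist','w6',u,98,.03)))
hook('w7')
o=get_obs();R=Rn.from_euler('xyz',o['eef_rot']).as_matrix();print('tip dry',todry(o['ee_pos']+R@[.0138,.0005,-.199]).round(1),R[:,0].round(4))
move(dry(-114,-10.7,.0688),12.3)
"
```

```text
[-129.95074317   29.25498847   30.        ]
[-129.94431462  -29.39260277   30.        ]
rod y(z) [-0.0028 -0.485 ] top x(z) [ 1.1000e-03 -4.4528e+00]
handle top x -11.14 front z -48.1 y -7.0 6.7
tip dry [-25.2 -10.9  59.3] [-0.005   0.0034 -1.    ]
shift [   3.9    0.2 -110.2] jaw 12.32 q6 -0.35 spin 0.0004 grav axis [-0.005  0.003 -1.   ]
```

```bash
python3 -c "
from h import *
for f,x0,a,b,z in [('w0',300,101,60,98),('w0',300,77,200,98),('w0',300,125,200,98),('w0',300,103,387,52),('w0',300,101,347,78),('w2',395,632-492,62,98),('w2',395,610-492,300,98),('w2',395,581-492,388,52),('w2',395,65,407,52),('w2',395,68,372,52),('w2',395,65,424,52),('w2',395,78,346,78)]: print(f,a,b,z,todry(pt('wrist',f,x0+a/4.1,105+b/4.1,z/1000)).round(1))"
```

```text
w0 101 60 98 [164.5  -0.   98. ]
w0 77 200 98 [136.8   4.8  98. ]
w0 125 200 98 [136.7  -5.1  98. ]
w0 103 387 52 [85.5 -1.6 52. ]
w0 101 347 78 [101.5  -0.6  78. ]
w2 140 62 98 [164.2  -6.4  98. ]
w2 118 300 98 [115.7  -6.6  98. ]
w2 89 388 52 [ 85.  -17.7  52. ]
w2 65 407 52 [ 79.9 -11.9  52. ]
w2 68 372 52 [ 89.2 -12.   52. ]
w2 65 424 52 [ 75.4 -12.3  52. ]
w2 78 346 78 [101.4  -5.4  78. ]
```

```bash
python3 -m handwheel '[[[1,0,-14],0,1],[[1,0,-28],0,1],[[1,0,-42],0,1],[[1,0,-56],0,1],[[1,0,-70],0,1]]';python3 -c "
from h import *
move(dry(-113,-10.5,.0696),12.3)"
```

```text
time_s: 10.5
ee_pos: [0.5487, 0.0295, 0.0717]
eef_rot: [-2.398, 1.565, 2.53]
force: [0.6, 0.2, -1.8]
grip_width: 0.0134
shift [  2.3  -0.  -39.7] jaw 12.35 q6 -0.23 spin 0.0009 grav axis [-0.005  0.003 -1.   ]
```

```bash
python3 -m handwheel '[[[2,0,-10],0,1],[[2,0,-20],0,1],[[2,0,-30],0,1],[[2,0,-40],0,1],[[2,0,-40],0,1]]';python3 -m handwheel '[[[0,0,0],0,1],[[0,0,0],0,1],[[0,0,0],0,1],[[0,0,0],0,1],[[0,0,0],0,1]]';python3 -c "
from h import *
def tip():
  o=get_obs();R=Rn.from_euler('xyz',o['eef_rot']).as_matrix();print('tip dry',todry(o['ee_pos']+R@[.0138,.0003,-.1985]).round(1),R[:,0].round(4),R[:,2].round(4))
tip();tip()
move(dry(-113,-10.5,.058),12.3)"
```

```text
time_s: 11.0
ee_pos: [0.54, 0.0697, 0.0699]
eef_rot: [-2.409, 1.565, 2.52]
force: [1.0, -0.3, -1.4]
grip_width: 0.0137
time_s: 11.5
ee_pos: [0.54, 0.0695, 0.0699]
eef_rot: [-2.408, 1.565, 2.521]
force: [-0.3, -0.0, -1.6]
grip_width: 0.0135
tip dry [ 86.7 -10.5  57. ] [-0.0049  0.0035 -1.    ] [ 0.2146 -0.9767 -0.0044]
tip dry [ 86.7 -10.5  57. ] [-0.0049  0.0035 -1.    ] [ 0.2146 -0.9767 -0.0044]
shift [11.9  0.   1.2] jaw 12.39 q6 -0.16 spin 0.0016 grav axis [-0.005  0.003 -1.   ]
```

```bash
python3 -m handwheel '[[[0,0.5,1.2],0,1],[[2,0.5,1.2],0,1],[[4,0.5,1.2],0,1],[[6,0.5,1.2],0,1],[[8,0.5,1.2],0,1]]';python3 -m handwheel '[[[0,0,0],0,1],[[1,0,0],0,1],[[2,0,0],0,1],[[3,0,0],0,1],[[4,0,0],0,1]]';python3 -m handwheel '[[[1,0,0],0,1],[[1,0,0],0,1],[[1,0,0],0,1],[[1,0,0],0,1],[[1,0,0],0,1]]'
```

```text
time_s: 12.0
ee_pos: [0.5406, 0.0685, 0.0616]
eef_rot: [-2.394, 1.565, 2.534]
force: [0.0, 0.3, -2.0]
grip_width: 0.0135
time_s: 12.5
ee_pos: [0.5406, 0.0685, 0.0576]
eef_rot: [-2.393, 1.565, 2.536]
force: [0.1, 0.5, -1.9]
grip_width: 0.0133
time_s: 13.0
ee_pos: [0.5407, 0.0685, 0.0566]
eef_rot: [-2.401, 1.565, 2.528]
force: [-0.7, 0.2, -0.8]
grip_width: 0.0137
```

```bash
python3 -m handwheel '[[[0,-2,0.9],0,1],[[0,-4,1.8],0,1],[[0,-6,2.5],0,1],[[0,-8,3],0,1],[[0,-10,3.4],0,1]]';python3 -m handwheel '[[[0,0,1],0,1],[[0,0,3],0,1],[[0,0,5],0,1],[[0,0,8],0,1],[[0,0,11],0,1]]';python3 -m handwheel '[[[0,0,3],0,1],[[0,0,6],0,1],[[0,0,9],0,1],[[0,0,12],0,1],[[0,0,15],0,1]]'
```

```text
time_s: 13.5
ee_pos: [0.5315, 0.0629, 0.0567]
eef_rot: [-2.419, 1.565, 2.509]
force: [0.6, 0.8, -1.9]
grip_width: 0.0137
time_s: 14.0
ee_pos: [0.5339, 0.052, 0.0566]
eef_rot: [-2.418, 1.565, 2.511]
force: [-0.9, 2.9, -1.6]
grip_width: 0.0134
time_s: 14.5
ee_pos: [0.5371, 0.0371, 0.0565]
eef_rot: [-2.405, 1.565, 2.524]
force: [-0.0, 3.2, -1.1]
grip_width: 0.0133
```

```bash
for i in 1 2 3; do python3 -m handwheel '[[[0,0,7],0,1],[[0,0,15],0,1],[[0,0,23],0,1],[[0,0,31],0,1],[[0,0,39],0,1]]'|grep -E 'ee_pos|force'; done; python3 -c "
from h import *
o=get_obs();R=Rn.from_euler('xyz',o['eef_rot']).as_matrix();print('tip dry',todry(o['ee_pos']+R@[.0138,.0003,-.1985]).round(1));move(dry(-300,-0.5,.057),12.3)
snap('top','top1',(170,170,370,300),4)"
```

```text
ee_pos: [0.5456, -0.0018, 0.0563]
force: [-0.6, 2.9, -0.9]
ee_pos: [0.5541, -0.0405, 0.0561]
force: [-1.8, 3.6, -1.1]
ee_pos: [0.5626, -0.0793, 0.0559]
force: [-1.1, 3.8, -0.8]
tip dry [-63.4  -0.8  43.1]
shift [-1.3 -0.4 38. ] jaw 12.38 q6 -0.42 spin 0.0014 grav axis [-0.005  0.004 -1.   ]
```

View pics/top1.png

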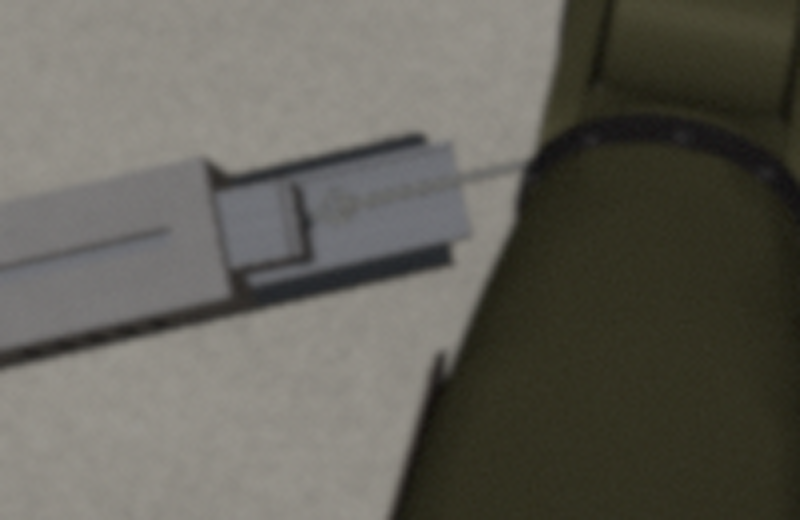

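```bash
python3 -m handwheel '[[[0,0,7],0,1],[[0,0,15],0,1],[[0,0,23],0,1],[[0,0,31],0,1],[[0,0,38],0,1]]'|grep -E 'ee_pos|force';  python3 -m handwheel '[[[0,0,3],0,1],[[0,0,6],0,1],[[0,0,8],0,1],[[0,0,8],0,1],[[0,0,8],0,1]]'|grep -E 'ee_pos|force'; python3 -m handwheel '[[[0,0,-1],0,1],[[0,0,-2],0,1],[[0,0,-3],0,1],[[0,0,-3.5],0,1],[[0,0,-3.5],0,1]]'|grep -E 'ee_pos|force'; python3 -c "
from h import *
o=get_obs();R=Rn.from_euler('xyz',o['eef_rot']).as_matrix();print('tip dry',todry(o['ee_pos']+R@[.0138,.0003,-.1985]).round(1))
snap('top','top2',(170,170,370,300),4)
d=np.load('pics/top2.npy');E=np.load('pics/top2_E.npy');c=camera_info('top');v,u=np.mgrid[0:400,0:640]
p=np.stack([(u-c['cx'])/c['fx']*d,(v-c['cy'])/c['fy']*d,d],-1)@E[:3,:3].T+E[:3,3]
m=(abs(p[...,2]-.078)<.006)&(u>215)&(u<290)&(v>190)&(v<260);q=np.array([todry(x) for x in p[m]]);print(m.sum(),q.min(0).round(1),q.max(0).round(1))"
```

```text
ee_pos: [0.5711, -0.1182, 0.0558]
force: [-0.2, 3.8, -1.5]
ee_pos: [0.5728, -0.1261, 0.0558]
force: [-0.5, 0.4, -2.3]
ee_pos: [0.5721, -0.1226, 0.0559]
force: [-0.4, 0.3, -0.9]
tip dry [-107.8   -1.1   42.8]
514 [-89.  -39.   72.4] [27.9 40.5 83.2]
```

```bash
python3 -m handwheel '[[[-3,0,0],0,1],[[-6,0,0],0,1],[[-10,0,0],0,1],[[-14,0,0],0,1],[[-18,0,0],0,1]]'|grep -E 'ee_pos|force';  python3 -m handwheel '[[[-20,0,0],0,1],[[-50,0,0],0,1],[[-90,0,0],0,1],[[-115,0,0],0,1],[[-115,0,0],0,1]]'|grep -E 'ee_pos|force'; python3 -c "
from h import *
snap('top','top3',(170,170,370,300),4)
d=np.load('pics/top3.npy');E=np.load('pics/top3_E.npy');c=camera_info('top');v,u=np.mgrid[0:400,0:640]
p=np.stack([(u-c['cx'])/c['fx']*d,(v-c['cy'])/c['fy']*d,d],-1)@E[:3,:3].T+E[:3,3]
m=(abs(p[...,2]-.078)<.004)&(u>215)&(u<290)&(v>190)&(v<260);q=np.array([todry(x) for x in p[m]]);q=q[(q[:,0]<-8)&(abs(q[:,1])<28)];print(len(q),q.min(0).round(1),q.max(0).round(1))
move([.4619,-.3498,.18],-116.2)"
```

```text
ee_pos: [0.5723, -0.1227, 0.0744]
force: [0.2, 1.0, -0.7]
ee_pos: [0.574, -0.1234, 0.1934]
force: [-0.0, 0.9, -1.3]
464 [-88.9 -21.9  74. ] [-33.4  24.2  81.9]
shift [  10.5 -157.2  197.6] jaw 12.35 q6 -0.49 spin 2.2436 grav axis [-0.001  0.002 -1.   ]
```

View pics/top3.png

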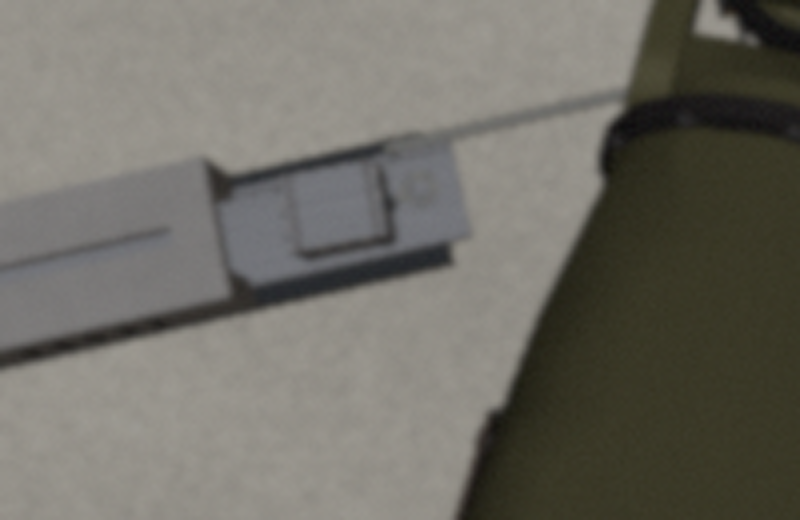

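```bash
python3 -m handwheel '[[[5,-157,198],2.243,1],[[5,-157,198],2.243,1],[[5,-157,198],2.243,1],[[5,-157,198],2.243,1],[[5,-157,198],2.243,1]]' >/dev/null; python3 -c "
from h import *
move([.4619,-.3498,.18],-116.2)"
```

```text
shift [3.8 0.6 0.6] jaw -30.97 q6 -0.17 spin 1.4875 grav axis [-0.005  0.005 -1.   ]
```

```bash
python3 -m handwheel '[[[4,0,0],1.487,1],[[4,0,0],1.487,1],[[4,0,0],1.487,1],[[4,0,0],1.487,1],[[4,0,0],1.487,1]]' >/dev/null; python3 -m handwheel '[[[0,0,0],0.738,1],[[0,0,0],0.738,1],[[0,0,0],0.738,1],[[0,0,0],0.738,1],[[0,0,0],0.738,1]]';python3 -m handwheel '[[[0,0,0],0,1],[[0,0,0],0,1],[[0,0,0],0,1],[[0,0,0],0,1],[[0,0,0],0,1]]' >/dev/null;python3 -c "
from h import *
hook('w8')
move([.4619,-.3498,.0368],-116.2)"
```

```text
time_s: 20.15
ee_pos: [0.4605, -0.3481, 0.1759]
eef_rot: [-0.234, 1.559, 2.443]
force: [-0.1, -0.0, -1.4]
grip_width: 0.0135
rod y(z) [-0.0023  0.8292] top x(z) [ 8.000e-04 -4.348e+00]
handle top x -11.13 front z -49.1 y -5.7 7.9
shift [139.1   1.3  -3.5] jaw -116.54 q6 1.32 spin -0.0059 grav axis [-0.009  0.007 -1.   ]
```

```bash
python3 -m handwheel '[[[40,1.3,-3.5],-0.006,1],[[80,1.3,-3.5],-0.006,1],[[110,1.3,-3.5],-0.006,1],[[120,1.3,-3.5],-0.006,1],[[120,1.3,-3.5],-0.006,1]]' >/dev/null; python3 -m handwheel '[[[0,0,0],0,1],[[0,0,0],0,1],[[0,0,0],0,1],[[0,0,0],0,1],[[0,0,0],0,1]]';python3 -c "
from h import *
move([.4619,-.3498,.0370],-116.2)"
```

```text
time_s: 21.7
ee_pos: [0.4619, -0.3498, 0.0556]
eef_rot: [-0.242, 1.558, 2.442]
force: [-0.3, -0.7, -1.8]
grip_width: 0.0132
shift [18.6  0.1 -0.2] jaw -116.18 q6 1.32 spin 0.0005 grav axis [-0.01   0.008 -1.   ]
```

```bash
python3 -m handwheel '[[[4,0,0],0,1],[[8,0,0],0,1],[[12,0,0],0,1],[[15,0,0],0,1],[[17,0,0],0,1]]' ; python3 -m handwheel '[[[0.4,0,0],0,1],[[0.8,0,0],0,1],[[1.2,0,0],0,1],[[1.2,0,0],0,1],[[1.2,0,0],0,1]]'
```

```text
time_s: 22.2
ee_pos: [0.4616, -0.3496, 0.0381]
eef_rot: [-0.242, 1.558, 2.442]
force: [0.8, 0.2, -0.5]
grip_width: 0.0136
time_s: 22.7
ee_pos: [0.4617, -0.3496, 0.0372]
eef_rot: [-0.243, 1.558, 2.442]
force: [-1.7, 1.1, 2.2]
grip_width: 0.0133
```

Contact (about +3.5 N over the carried weight). I'll loosen gently, open and rise.

```bash
python3 -m handwheel '[[[0,0,0],0,0.65],[[0,0,0],0,0.5],[[0,0,0],0,0],[[0,0,0],0,-0.5],[[0,0,0],0,-1]]' ; python3 -m handwheel '[[[0,0,0],0,-1],[[0,0,0],0,-1],[[0,0,0],0,-1],[[0,0,0],0,-1],[[0,0,0],0,-1]]' | grep grip; python3 -m handwheel '[[[0,0,0],0,-1],[[0,0,0],0,-1],[[0,0,0],0,-1],[[-10,0,0],0,-1],[[-20,0,0],0,-1]]'|grep grip; python3 -m handwheel '[[[-40,0,0],0,-1],[[-80,0,0],0,-1],[[-120,0,0],0,-1],[[-135,0,0],0,-1],[[-135,0,0],0,-1]]';python3 -m handwheel '[[[0,0,0],0,-1],[[0,0,0],0,-1],[[0,0,0],0,-1],[[0,0,0],0,-1],[[0,0,0],0,-1]]';python3 -c "
from h import *
snap('wrist','w9');snap('top','top4')
c=camera_info('wrist');d=np.load('pics/w9.npy');E=np.load('pics/w9_E.npy');v,u=np.mgrid[0:270,0:640];D=d[:270]
p=np.stack([(u-c['cx'])/c['fx']*D,(v-c['cy'])/c['fy']*D,D],-1)@E[:3,:3].T+E[:3,3]
reg=(abs(u-322)<45)&(v>120)
def f(n,m): 
  q=(p[m][:,:2]*1000).astype(np.float32);r=cv2.minAreaRect(q);print(n,m.sum(),np.round(r[0],1),np.round(r[1],1),round(r[2],2),np.median(p[m][:,2]).round(4))
f('handle',reg&(p[...,2]>.044)&(p[...,2]<.055)&(v>150))
f('rest',reg&(p[...,2]>.026)&(p[...,2]<.034)&(v>135))
a=cv2.imread('pics/w9_full.png');b=cv2.imread('pics/top4_full.png')
cv2.imwrite('pics/c5.png',np.hstack([cv2.resize(a,(400,250)),cv2.resize(b,(400,250))]))
for f0 in('top0','top4'):
  d=np.load(f'pics/{f0}.npy');E=np.load(f'pics/{f0}_E.npy');c=camera_info('top');v,u=np.mgrid[0:400,0:640]
  P=np.stack([(u-c['cx'])/c['fx']*d,(v-c['cy'])/c['fy']*d,d],-1)@E[:3,:3].T+E[:3,3]
  for b in ((150,125,195,165,.02,.12),(265,115,300,150,.02,.09),(280,270,360,305,.006,.05)):
    m=(u>=b[0])&(u<b[2])&(v>=b[1])&(v<b[3])&(P[...,2]>b[4])&(P[...,2]<b[5]);print(f0,m.sum(),P[m].mean(0).round(4))
"
```

```text
time_s: 23.2
ee_pos: [0.4617, -0.3496, 0.0371]
eef_rot: [-0.241, 1.558, 2.443]
force: [-0.3, -0.1, 0.9]
grip_width: 0.0437
grip_width: 0.084
grip_width: 0.0939
time_s: 24.7
ee_pos: [0.4639, -0.3515, 0.1964]
eef_rot: [-0.231, 1.563, 2.454]
force: [-0.4, -0.7, -0.2]
grip_width: 0.0939
time_s: 25.2
ee_pos: [0.4638, -0.3515, 0.1959]
eef_rot: [-0.238, 1.563, 2.446]
force: [-0.1, 0.4, -0.2]
grip_width: 0.0938
handle 1144 [ 460.6 -349.9] [13.6 99.7] 64.11 0.0479
rest 1243 [ 458.4 -352.8] [ 59.9 101.1] 66.61 0.03
top0 605 [0.6951 0.3102 0.0678]
top0 285 [0.7377 0.055  0.0455]
top0 446 [ 0.3704 -0.0475  0.0209]
top4 606 [0.6949 0.3102 0.0679]
top4 284 [0.7374 0.0548 0.0456]
top4 449 [ 0.3701 -0.0475  0.0209]
```

View pics/c5.png

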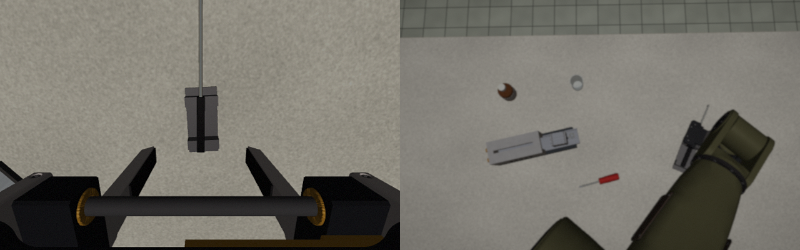

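The hook is back where it lay, within 0.5 mm and 0.4°. The bystanders haven't moved, the cartridge stands on the apron, and the gripper is clear.

```bash
python3 -c "
from h import *
print(hand_in())"
```

```text
the job is handed in; nothing more can be done
None
```

The cartridge is out of the bore and on the apron, the hook tool is back on its rest and released, and the job is handed in at about 25 s on the robot's clock.

I found the pull loop by looking through the roof slot. It had swung about 0.6 rad towards dryer −y, nearly to its stop. I took the hook by its handle, lowered the prong into the ring without any resistance, swung the loop to the middle and drew the cartridge out with about 3 to 4 N.

Last checks:
- **Cartridge:** measured at dryer x −89 to −33.5, wholly clear of the mouth and short of the apron's open end at −130. The fingers did not come near it. I measured this once the hook was lifted clear; in the final wide picture it still stands on the apron.
- **Hook tool:** lies on the rest within about 0.5 mm and 0.4° of where it started, with its handle top at z 48 mm.
- **Beaker, bottle and screwdriver:** unmoved, within 0.3 mm in the top camera.
- **Gripper:** open and about 150 mm above the rest, touching nothing.

No final check failed. Two readings disagreed slightly along the way:
- **Loop position:** the slot pictures differed by about 1.5 mm across the bore, which I allowed for when aiming.
- **Gripper tilt:** the gripper was tilted about 0.7° when it set the hook down. The hook still ended up on its rest at the expected height.

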